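# Return the ball of a rolling-ball tester to the head of its ramp

### The arm

A 7-joint arm with a two-finger parallel gripper is mounted at the origin on the work surface. World frame = base frame: x ahead of the robot, y to its left, z up, the work surface at z = 0. Lengths are in mm, angles in rad, forces in N, time in s.
With the tool pointing down it reaches from about 400 to 875 mm from the base axis. Payload 19.3 kg.
Tool frame: the origin (TCP) lies at the very end of the fingers, on their centre line; the grasp point (between the pads) lies 19 mm behind it (grip_point_offset is the z of the grasp point in the tool frame, in mm); z points along the fingers, y is the line along which they close (so a half turn about z gives the same grasp; the last joint's range is limited). The gripper opens to 85 mm and grips with 20 to 120 N. Pads are 22 mm wide; open, the fingers measure 114 mm over their backs; the gripper's body (76 mm by 85 mm) begins 54 mm behind the grasp point. The pads swing forward as they close: fully open they stand 13 mm farther back than shut.
Start: joints at [1.146, 0.521, -0.036, 1.599, 0.021, 1.021, -0.113], TCP at [217.098, -586.073, 201.291] pointing down, gripper open.
Joint ranges: [-2.91, 2.91], [-0.3, 2.13], [-1.5, 1.42], [0.17, 2.43], [-1.26, 4.41], [0.16, 1.93], [-2.52, 2.52]. Speed limits (rad/s): [1.89, 1.89, 2.39, 2.39, 3.01, 3.01, 3.01].

### API

Orientations are given as a 3x3 rotation matrix whose columns are the frame's x, y, z axes.
In Python, from workcell import movep, movel, goto_joints, open_gripper, clamp, wait, inverse_kinematics, read_state, camera, PlanningError, finish_job, grip_point_offset gives the robot as it stands. Calls block until the motion is done:
- movep(position, orientation): joint-space move of the TCP to a pose.
- movel(position, frame=None, max_speed=150, guard=None): straight line of the TCP; frame=None keeps the orientation; max_speed is the mean speed in mm/s. With guard (N) it stops when the force on the tool has changed by that much, and returns True; else False.
- goto_joints(angles): joint-space move.
- open_gripper() and clamp(): open the fingers fully, or close them until they stop; the grip force is fixed at half the most.
- wait(seconds).
- inverse_kinematics(position, orientation): joint angles nearest the present ones, or None.
- read_state(): the state.
- camera(name): name is "side" or "top"; returns a dict with "image" (400x640x3 uint8, blue, green, red), "range_z" (400x640 float32, mm along the optical axis (not along the pixel's ray), 0 where there is no reading), "fx", "fy", "cx", "cy" (pixels), "dist_coeffs" ([k1, k2, p1, p2, k3] as OpenCV has them; the pictures are not rectified), "cam_to_world" (4x4, takes a point from camera to world coordinates). Camera axes: x right, y up, looking along -z (the intrinsics and any distortion apply to the point x, -y, -z); pixel columns grow to the right and rows downward; lengths in mm; the calibration is good to about 2 mm. A picture is of the moment at which its call begins.
A pose or a line that the arm cannot do raises PlanningError and nothing moves.
- finish_job(): hands the job in; it is judged then, once.
The state is a dict: "time": time; "qpos": joint angles; "qvel": joint speeds; "joint_efforts": joint torques, N m; "eef_pos": TCP position; "tool_rot": TCP orientation; "ft_force": force on the tool from outside, world axes, zero at the start; "torque": the same for the moment, N m; "finger_gap": finger opening in mm; "gripper_force": force on a finger pad.
Only numpy, scipy, OpenCV 4.12 (cv2) and the standard library are available. Lean on these libraries where they do the work, as an engineer would, in place of code of your own. Each camera call takes 0.05 s, during which the arm holds its last target. There are 200 camera calls.

### The job

The steel ball from the last trial run of the rolling-ball tester lies in the level run-out gutter at the foot of the tester's sloping ramp. Push it with a fingertip or the outside of the fingers along the gutter, up the ramp and over the little spring catch right to the end stop, then take the hand away so that the ball stays parked between catch and stop instead of rolling back. Never grip the ball or lift it out of the gutter, leave the ramp at the angle it is set to, and leave the other things on the bench where they are.

Things in the scene. Friction and masses are not known exactly. Their poses are not given: they have to be found in the camera images.
- tester: Rolling-ball tester, fixed: white base 380 x 100 mm, top 30 mm above the bench, carrying a dark steel V gutter. Origin: on the bench under its middle. x: level, along the gutter towards the ramp's high end (mostly to the robot's right); z: up. A steel plate (ramp's angle quadrant) stands beside the ramp at x 90 to 126, y 32 to 36 mm, up to 86 mm above the bench.
- trough (a point): Point on the path of the ball's centre in the gutter's level part (tester x -178 to 0 mm), 70 mm before its end at the ramp's hinge; axes as the tester's. Groove: 120 degree V, root 14.7 mm below this point; flat lips 10 mm below it, 33 mm wide overall. At x -178 mm the gutter is closed by a bumper 10 mm higher than the lips.
- ramp (a joint): Incline of the ramp above level (rad), clamped at some value from 0.22 to 0.34. Its hinge lies at tester x = 0 at the height of the groove's root. It stays as set unless pushed with 50 N or more.
- ramp_foot (a point): Point on the path of the ball's centre in the ramp's gutter, 30 mm up the ramp from its hinge. Same V groove and lips as the level part. x: up the slope along the gutter; y: sideways; z: square to the slope, upward.
- stop_seat (a point): Ball's centre when it touches the end stop, 120 mm up the slope from ramp_foot; axes as ramp_foot's. The stop is a steel plate across the gutter, 36 mm wide, its face 12.7 mm further up, its top 14 mm above this point. The catch's nose lies 14 mm downhill of this point.
- catch (a joint): Spring catch in the ramp's groove: steel tongue 32 x 5 mm, hinged at its downhill end, nose uphill, 2 mm higher than the gutter's lips. 0 rad = up; the ball rolling over it from below presses it down (about 0.5 N, up to 0.3 rad). It springs up again once the ball's centre is within 4 mm of stop_seat; let go, the ball rolls back and rests on it, 4 mm short of stop_seat.
- ball: Polished steel ball, 25.4 mm diameter, about 67 g, rolls freely, its centre 10 mm above the gutter's lips. Origin: its centre (71 mm above the bench in the level part); its axes turn as it rolls. Starts in the level part, at tester x between -110 and -30 mm.
- bottle: Bystander: white wide-mouthed plastic bottle, 64 mm across, 105 mm tall, standing beyond the high end of the tester. Origin: centre of its underside.
- tape_roll: Bystander: clear ring of tape lying flat, 92 mm across, 25 mm tall, beside the tester. Origin: centre of its underside.
- rubber_roller: Bystander: rubber hand roller with wooden handle, 45 mm tall, 170 mm long, lying beside the tester. Origin: under the rubber roller; x: along the handle.
- ball_block: Bystander: wooden block 130 x 50 x 22 mm holding three smaller steel balls (16 to 22 mm, fixed in it, up to 34 mm above the bench). Origin: centre of its underside.
- beaker: Bystander: glass beaker, 68 mm across, 90 mm tall. Origin: centre of its underside.
- screwdriver: Bystander: screwdriver lying on the bench. x: along it.
- test_plates: Bystander: two steel plates 150 x 50 x 4 mm lying on one another. Origin: centre of the underside.

How it is judged (in metres and radians):
On the way:
1. the ball is pushed up the upper half of the ramp, touched by the fingers and carried by the gutter (x of ball in the frame of stop_seat between -0.075 and -0.008 m and contact force between the fingers and ball above 0.02 N and contact force between ball and tester above 0.02 N), for 0.05 s.
At the end, for the whole second after the job is handed in: The ball lies still in the ramp's gutter between catch and stop: its centre no more than 7 mm downhill of stop_seat and within 3 mm of it sideways and in height, the catch sprung up (within 0.06 rad) and the ball slower than 10 mm/s (x of ball in the frame of stop_seat between -0.007 and 0.002 m and y of ball in the frame of stop_seat between -0.003 and 0.003 m and z of ball in the frame of stop_seat between -0.003 and 0.003 m and value of joint catch below 0.06 rad and linear speed of ball below 0.01 m/s); the robot touches nothing.
It fails at once if the ball is lifted more than 10 mm off the gutter (z of ball in the frame of tester above 0.081 m and z of ball in the frame of stop_seat above 0.01 m).
It fails at once if the ball is taken between the fingers (distance between the grasp point and ball below 0.013 m and contact force between the fingers and ball above 0.3 N).
It fails at once if the ball leaves the gutter (y of ball in the frame of tester above 0.02 m or y of ball in the frame of tester below -0.02 m or x of ball in the frame of tester below -0.178 m).
It fails at once if the ramp is pushed out of its set angle (its top moves more than 6 mm) (distance of stop_seat from where it was at the start of the episode above 0.006 m).
It fails at once if another thing on the bench is shifted by more than 20 mm (distance of any of bottle, tape_roll, rubber_roller, ball_block, beaker, screwdriver, test_plates from where it was at the start of the episode above 0.02 m).
It also fails if it takes over 42 s, if anything falls off the work surface, if the arm or the gripper's body presses on something with over 40 N, if the wrist force passes 120 N, or if a joint passes its speed limit or range.

## Working session

There is one attempt and no reset: what is moved stays moved. The work goes in short steps, each a Python script; the robot and the scene stay as the last script left them, time stands still between calls to the robot, and variables do not carry over. Pictures are saved under pics/ and viewed, at most 10 in all, crops included, and the job is handed in when it is done.

```bash
mkdir -p pics; ls; cat > h.py <<'E'
import numpy as np, cv2
from workcell import *
def grab(n):
    c=camera(n); np.savez('/tmp/%s.npz'%n,**{k:np.array(v) for k,v in c.items()}); return c
def load(n): return dict(np.load('/tmp/%s.npz'%n))
def K(c): return np.array([[c['fx'],0,c['cx']],[0,c['fy'],c['cy']],[0,0,1]],float)
def rays(c,uv):
    p=cv2.undistortPoints(np.array(uv,float).reshape(-1,1,2),K(c),np.array(c['dist_coeffs'],float)).reshape(-1,2)
    T=c['cam_to_world']; d=np.c_[p[:,0],-p[:,1],-np.ones(len(p))]
    return T[:3,3],d@T[:3,:3].T
def onplane(c,uv,z):
    o,d=rays(c,uv); return o+d*((z-o[2])/d[:,2])[:,None]
def cloud(c,mask=None):
    v,u=np.nonzero((c['range_z']>0)&(True if mask is None else mask))
    o,d=rays(c,np.c_[u,v]); return np.c_[u,v],o+d*c['range_z'][v,u][:,None],c['image'][v,u]
def project(c,P):
    T=np.linalg.inv(c['cam_to_world']); q=np.atleast_2d(P)@T[:3,:3].T+T[:3,3]
    q=q*[1,-1,-1]
    return cv2.projectPoints(q,np.zeros(3),np.zeros(3),K(c),np.array(c['dist_coeffs'],float))[0].reshape(-1,2)
E
python3 - <<'E'
from h import *
for n in('top','side'):
    c=grab(n); cv2.imwrite('pics/%s0.png'%n,c['image']); print(n,c['cam_to_world'].round(2).tolist(),c['fx'],(c['range_z']>0).mean())
s=read_state(); print(s['time'],s['tool_rot'],grip_point_offset)
E
```

```text
pics
top [[-0.05, 0.98, -0.21, 245.21], [-1.0, -0.05, 0.01, 69.57], [0.0, 0.21, 0.98, 1329.79], [0.0, 0.0, 0.0, 1.0]] 441.5801336387493 0.99588671875
side [[-0.91, 0.28, -0.32, 103.53], [-0.42, -0.56, 0.71, 953.33], [0.02, 0.78, 0.63, 875.85], [0.0, 0.0, 0.0, 1.0]] 418.45617947414735 0.99595703125
0.1 [[ 9.37732639e-01  3.47357658e-01 -3.93109534e-04]
 [ 3.47357876e-01 -9.37732206e-01  9.03063628e-04]
 [-5.49454035e-05 -9.83381932e-04 -9.99999515e-01]] -18.700000000000003
```

View pics/top0.png

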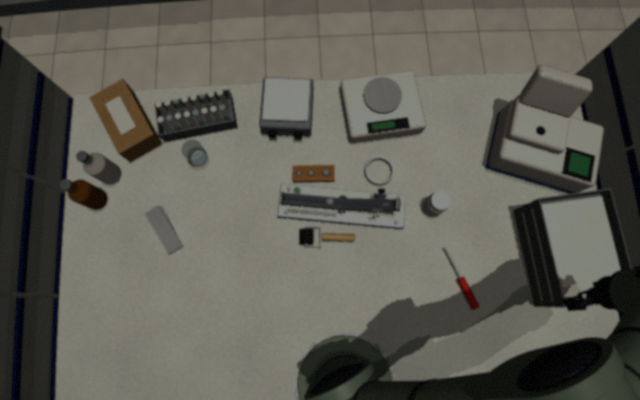

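View pics/side0.png

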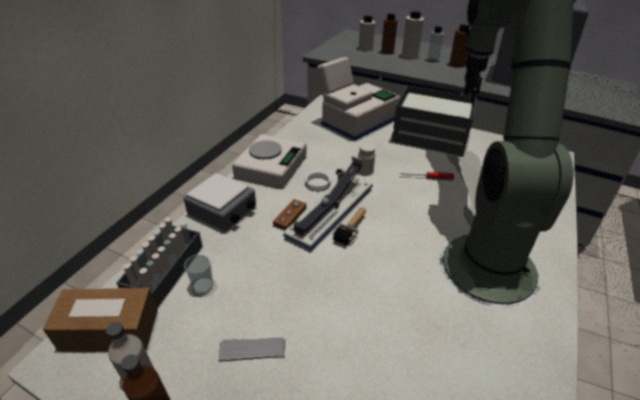

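The top view shows the tester at about (278–405, 185–228), with its high end to the right near (395, 205). The bottle is at (435, 203), the tape at (378, 171), the block at (313, 173) and the roller at (325, 238). The side view confirms this. I'll measure with the depth data and enlarged crops next.

```bash
python3 - <<'E'
from h import *
for n,(u0,u1,v0,v1) in dict(top=(270,455,150,250),side=(270,390,145,250)).items():
    c=load(n); m=np.zeros((400,640),bool); m[v0:v1,u0:u1]=1
    uv,P,col=cloud(c,m)
    b=(P[:,2]>24)&(P[:,2]<37)&(col.mean(1)>(np.percentile(col.mean(1),60)))
    img=np.zeros((400,640),np.uint8); img[uv[b,1],uv[b,0]]=255
    k=cv2.connectedComponentsWithStats(img,connectivity=8)
    i=1+np.argmax(k[2][1:,4]); sel=k[1][uv[:,1],uv[:,0]]==i
    Q=P[sel]; r=cv2.minAreaRect(Q[:,:2].astype(np.float32)); print(n,r,np.median(Q[:,2]),sel.sum())
    crop=c['image'][v0:v1,u0:u1]; s=min(800/(u1-u0),590/(v1-v0))
    crop=np.clip(cv2.resize(crop,None,fx=s,fy=s,interpolation=cv2.INTER_CUBIC)*1.8,0,255)
    cv2.imwrite('pics/%s1.png'%n,crop); print(s,u0,v0)
E
```

```text
top ((472.3135681152344, -42.42790222167969), (86.91844177246094, 355.3009338378906), 6.064273834228516) 29.767015363212522 595
4.324324324324325 270 150
side ((476.6549987792969, -46.69966506958008), (83.67079162597656, 16.43023109436035), 82.78131866455078) 30.27705882125548 64
5.619047619047619 270 145[ WARN:0@0.238] global loadsave.cpp:1063 imwrite_ Unsupported depth image for selected encoder is fallbacked to CV_8U.
```

View pics/top1.png

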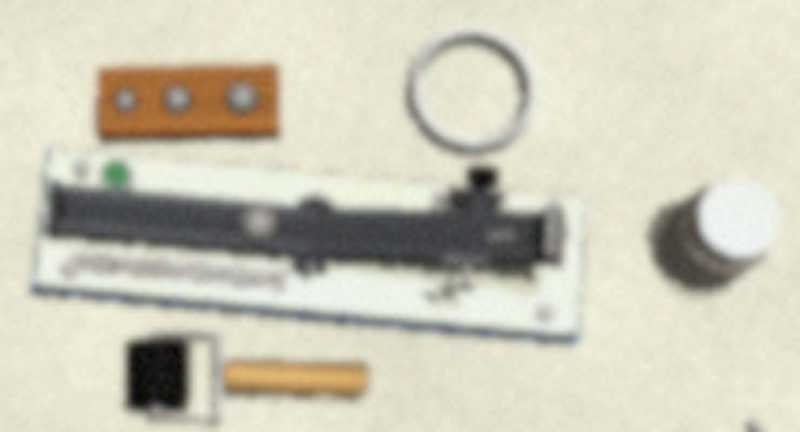

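View pics/side1.png

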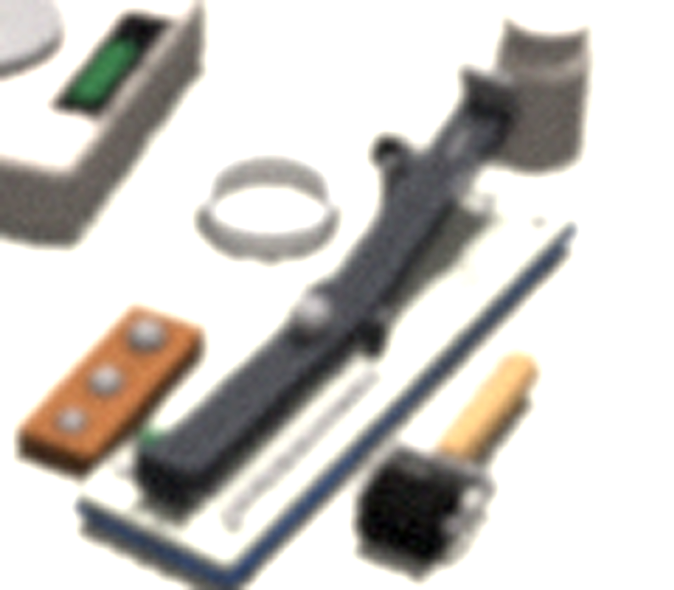

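The top crop shows the ball at crop (258, 222), i.e. pixel (329.7, 201.3). The hinge is at crop (315, 235), the stop at crop (550, 232) and the quadrant with its knob at crop (478, 190), on the far side. The side crop agrees, with the ball at (312, 307) just below the hinge.

```bash
python3 - <<'E'
from h import *
ang=np.deg2rad(-90+6.06); X=np.array([np.cos(ang),np.sin(ang)]);Y=np.array([-X[1],X[0]])
C=np.array([473,-43.])
for n,(u0,u1,v0,v1) in dict(top=(270,455,170,240),side=(270,390,150,250)).items():
    c=load(n); m=np.zeros((400,640),bool); m[v0:v1,u0:u1]=1
    uv,P,col=cloud(c,m); q=P[:,:2]-C; t=np.c_[q@X,q@Y,P[:,2]]; g=col.mean(1)
    print(n,'noise bench',P[(abs(t[:,1])>70)&(abs(t[:,2])<15),2].std(),np.median(P[(abs(t[:,1])>70)&(abs(t[:,2])<15),2]))
    inb=(t[:,2]>40)&(abs(t[:,1])<25)&(abs(t[:,0])<220)
    for a in range(-190,190,20):
        s=inb&(t[:,0]>=a)&(t[:,0]<a+20)
        if s.sum()>3: 
            yy=t[s,1]; print(a+10,s.sum(),'z',np.percentile(t[s,2],[10,50,90]).round(1),'y',yy.min().round(1),yy.max().round(1),np.median(yy).round(1))
    b=(abs(t[:,2]-30)<5)&(abs(t[:,0])<200)&(abs(t[:,1])<60)
    print('base',np.percentile(t[b],[0.5,99.5],axis=0).round(1).tolist())
    # ball blob
    gi=c['image'].astype(float).mean(2)
    ij=(abs(t[:,0]+25)<30)&(abs(t[:,1])<14)&(t[:,2]>45); th=np.median(g[ij])+25
    k=ij&(g>th); print('ballpix',uv[k].mean(0),k.sum(),np.median(P[k],0).round(1),onplane(c,uv[k].mean(0),71).round(1))
E
```

```text
top noise bench 3.183451565835108 -0.29640354787989054
-140 28 z [40.8 43.  46.2] y -24.8 -7.8 -15.8
-120 22 z [40.4 42.9 46.1] y -23.9 -10.9 -17.4
-20 15 z [48.  55.7 62.2] y 17.8 24.4 22.0
0 9 z [54.  64.9 70.9] y 22.4 25.0 23.4
20 21 z [60.6 73.4 77.9] y 16.5 24.0 20.3
40 34 z [73.3 79.3 83.3] y 11.7 24.6 18.2
60 52 z [81.8 85.7 90.2] y -13.8 24.6 12.6
80 76 z [84.9 90.6 95.6] y -16.9 24.8 8.9
100 77 z [ 91.9  98.8 104.6] y -5.6 24.4 10.0
120 100 z [ 99.9 105.3 135.1] y -10.4 24.4 5.2
140 54 z [106.  124.6 135. ] y -12.3 24.2 8.8
base [[-194.8, -57.7, 25.2], [172.8, 59.3, 34.9]]
ballpix [nan nan] 0 [nan nan nan] [[nan nan nan]]
side noise bench 3.0931805563251236 0.5096179971778838
-140 29 z [40.9 44.2 46.2] y -23.2 -6.1 -15.7
-120 7 z [41.9 44.7 45.8] y -24.1 -7.6 -15.4
-20 15 z [42.4 54.1 61.5] y 18.9 24.7 22.8
0 6 z [61.7 67.  71.6] y 21.6 24.7 23.4
20 21 z [61.5 72.5 78.1] y 16.3 25.0 20.8
40 27 z [69.3 80.  84.3] y 13.0 24.8 17.2
60 42 z [76.6 85.8 90.7] y -13.8 24.9 11.6
80 49 z [85.2 91.  97. ] y -15.1 24.5 8.4
100 48 z [ 92.1  98.2 102.9] y -4.7 25.0 6.1
120 96 z [100.7 109.2 133.1] y -12.1 24.7 3.0
140 33 z [101.7 110.9 130.7] y -11.8 24.8 13.6
base [[-195.1, -58.8, 25.3], [164.8, 59.2, 34.9]]
ballpix [nan nan] 0 [nan nan nan] [[nan nan nan]]
  return _methods._mean(a, axis=axis, dtype=dtype,
  ret = ret.dtype.type(ret / rcount)
<stdin>:18: RuntimeWarning: Mean of empty slice.
  ret = um.true_divide(
```

```bash
python3 - <<'E'
from h import *
ang=np.deg2rad(-98.2); X=np.array([np.cos(ang),np.sin(ang)]);Y=np.array([-X[1],X[0]])
C=np.array([473,-43.])
for it in range(3):
  for n,(u0,u1,v0,v1) in dict(top=(270,455,170,240),side=(270,390,150,250)).items():
    c=load(n); m=np.zeros((400,640),bool); m[v0:v1,u0:u1]=1
    uv,P,col=cloud(c,m); q=P[:,:2]-C; t=np.c_[q@X,q@Y,P[:,2]]; g=col.mean(1)
    inb=(t[:,2]>45)&(abs(t[:,1])<24)&(abs(t[:,0])<220); A=t[inb]
    ctr=[]
    for a in np.arange(-180,160,20):
        s=inb&(t[:,0]>=a)&(t[:,0]<a+20)
        if s.sum()>5:
            yy=t[s,1]; ctr.append((a+10,(np.percentile(yy,3)+np.percentile(yy,97))/2,np.ptp(yy),np.median(t[s,2]),s.sum()))
    ctr=np.array(ctr)
    if it==2: print(n);print(ctr.round(1))
    sel=(ctr[:,0]<60); p=np.polyfit(ctr[sel,0],ctr[sel,1],1); print(n,'slope,off',p, np.rad2deg(ang),C)
    if n=='top': pt=p
    if it==2:
      for lo,hi in((-30,30),):
        b=(abs(t[:,2]-30)<4)&(abs(t[:,0])<230)&(abs(t[:,1])<70)&(g>120*0+np.percentile(g,30))
        print('base',np.percentile(t[b],[1,99],axis=0).round(1).tolist())
      r=inb&(t[:,0]>25)&(t[:,0]<110)&(abs(t[:,1])<18); pp=np.polyfit(t[r,0],t[r,2],1); print('ramp slope',np.arctan(pp[0]),pp, 'level z',np.median(t[inb&(t[:,0]<-60),2]))
  ang+=np.arctan(pt[0]); C=C+Y*pt[1]; X=np.array([np.cos(ang),np.sin(ang)]);Y=np.array([-X[1],X[0]])
print(ang,C)
for n in('top','side'):
    c=load(n); T=lambda x,y,z:np.r_[C+X*x+Y*y,z]
    o=cv2.resize(c['image'],None,fx=1,fy=1)
    pts=[T(sx*190,sy*50,30) for sx,sy in((-1,-1),(1,-1),(1,1),(-1,1))]
    uvp=project(c,np.array(pts)); print(n,uvp.round(1).tolist())
E
```

```text
top slope,off [ 0.06387178 21.03965447] -98.2 [473. -43.]
side slope,off [-5.01736086e-03  2.18442151e+01] -98.2 [473. -43.]
top slope,off [-0.03693811 11.84976916] -94.54538125623998 [493.8245499  -46.00086348]
side slope,off [-0.03905052 11.59547601] -94.54538125623998 [493.8245499  -46.00086348]
top
[[-170.     9.    27.9   57.6   70. ]
 [-150.     8.9   28.6   58.    69. ]
 [-130.     8.8   29.7   59.2   71. ]
 [-110.     8.2   29.5   59.    74. ]
 [ -90.     8.1   30.4   59.    79. ]
 [ -70.     6.8   31.6   62.7   76. ]
 [ -50.     7.5   31.6   61.    76. ]
 [ -30.     2.3   43.5   59.    94. ]
 [ -10.     4.4   38.3   62.7   88. ]
 [  10.     5.6   31.7   70.7   83. ]
 [  30.     5.2   32.7   77.6   85. ]
 [  50.     5.1   33.4   83.7   85. ]
 [  70.     3.1   43.3   89.6   98. ]
 [  90.     3.2   35.    97.1   93. ]
 [ 110.     3.4   34.9  104.2   93. ]
 [ 130.     2.4   36.7  117.5   94. ]]
top slope,off [-0.02374199  5.23856392] -96.6608175591951 [505.63705009 -46.93994207]
base [[-210.2, -46.6, 26.1], [161.7, 59.6, 33.8]]
ramp slope 0.3165199430384332 [ 0.32753161 67.04244
[... 350 characters left out ...]
  3.9   38.8   64.2   60. ]
 [  10.     6.1   33.9   71.2   60. ]
 [  30.     4.9   33.8   77.9   64. ]
 [  50.     4.3   36.    84.6   66. ]
 [  70.     2.5   42.    90.6   64. ]
 [  90.     3.8   35.6   97.8   53. ]
 [ 110.     1.9   36.3  103.1   65. ]
 [ 130.     2.4   37.7  117.    82. ]]
side slope,off [-0.02352938  4.0619299 ] -96.6608175591951 [505.63705009 -46.93994207]
base [[-215.0, -59.7, 26.5], [160.9, 59.5, 33.8]]
ramp slope 0.31168294448582634 [ 0.32218414 67.67122507] level z 59.97690537422284
-1.710787058484429 [510.84025477 -47.54757105]
top [[285.1, 216.9], [411.8, 227.8], [413.2, 195.3], [288.5, 184.6]]
side [[315.6, 240.1], [375.6, 178.7], [351.1, 169.7], [288.2, 227.3]]
```

```bash
python3 - <<'E'
from h import *
ang=-1.7108; X=np.array([np.cos(ang),np.sin(ang)]);Y=np.array([-X[1],X[0]]); C=np.array([510.84,-47.55])
R=[]
for n,(u0,u1,v0,v1) in dict(top=(270,455,170,240),side=(270,390,150,250)).items():
    c=load(n); m=np.zeros((400,640),bool); m[v0:v1,u0:u1]=1
    uv,P,col=cloud(c,m); q=P[:,:2]-C; t=np.c_[q@X,q@Y,P[:,2]]; g=col.mean(1)
    up=(t[:,2]>48)&(abs(t[:,1])<24)
    for lo,hi in((-205,-100),(-15,110)):
        b=up&(t[:,0]>lo)&(t[:,0]<hi); e=[]
        for a in np.arange(lo,hi,15):
            s=b&(t[:,0]>=a)&(t[:,0]<a+15)
            if s.sum()>5:e.append((np.percentile(t[s,1],3)+np.percentile(t[s,1],97))/2)
        print(n,'y centres',np.round(e,1))
    print('gutter x start',np.percentile(t[up,0],0.3),'end',np.percentile(t[up,0],99.7))
    b=(abs(t[:,2]-30)<4)&(abs(t[:,0]+20)<215)&(abs(t[:,1])>22)&(abs(t[:,1])<45); print('base x',np.percentile(t[b,0],[1,99]))
    b=(abs(t[:,2]-30)<4)&(abs(t[:,0]+20)<100)&(abs(t[:,1])<70); print('base y',np.percentile(t[b,1],[1,99]))
    r=up&(t[:,0]>0)&(t[:,0]<105)&(abs(t[:,1])>8)&(abs(t[:,1])<15); p=np.polyfit(t[r,0],t[r,2],1)
    p=np.polyfit(t[r,0],t[r,2],1,w=1./(1+(np.polyval(p,t[r,0])-t[r,2])**2/9)); a=np.arctan(p[0]); lv=up&(t[:,0]<-85)&(t[:,0]>-190)&(abs(t[:,1])>8)&(abs(t[:,1])<15)
    L=np.median(t[lv,2]); print('ramp',a,p,'level lips',L,'hinge x',(61-4.7+4.7/np.cos(a)-p[1])/p[0],(L-4.7+4.7/np.cos(a)-p[1])/p[0])
    st=up&(t[:,2]>np.polyval(p,t[:,0])+10)&(t[:,0]>90); print('stop x,y,z',np.percentile(t[st],[5,50,95],axis=0).round(1).tolist(),st.sum())
    bl=up&(t[:,0]<-25)&(t[:,0]>-110)&(t[:,2]>68)&(abs(t[:,1])<14); print('ball depth',t[bl].mean(0).round(1),np.ptp(t[bl],axis=0).round(1),bl.sum(),uv[bl].mean(0))
    R.append((c,uv[bl].mean(0)))
    o,d=rays(c,uv[bl].mean(0)); R[-1]=(o,d[0]/np.linalg.norm(d))
    w=(o+d*((73-o[2])/d[0,2]))[0]; q=w[:2]-C; print('ball on plane',q@X,q@Y)
A=sum(np.eye(3)-np.outer(d,d) for o,d in R); bb=sum((np.eye(3)-np.outer(d,d))@o for o,d in R); w=np.linalg.solve(A,bb); q=w[:2]-C; print('ball tri',q@X,q@Y,w)
# IK
for s in(1,-1):
    x=np.r_[s*X,0]; z=np.array([0,0,-1.]); M=np.c_[x,np.cross(z,x),z]
    for tx,h in((-100,150),(-100,66),(110,110)):
        print(s,inverse_kinematics(list(np.r_[C+X*tx,h]),M))
E
```

```text
top y centres [2.6 2.7 3.  2.  2.6 2.4 2.2]
top y centres [ 0.9  0.4  0.5  0.8  1.  -0.2  2.6  1.   0.6]
gutter x start -204.01678154221364 end 278.2025317242412
base x [-210.51296528  160.4472631 ]
base y [-48.42372518  50.77822379]
ramp 0.3138666486745212 [ 0.32459622 68.11447671] level lips 59.98500651375741 hinge x -21.174226567387905 -24.301168380566942
stop x,y,z [[123.2, -16.8, 123.1], [126.9, -0.4, 133.4], [133.0, 16.8, 138.9]] 46
ball depth [-62.    0.8  79.2] [21.  22.4 13.7] 55 [329.65454545 200.45454545]
ball on plane -61.95276579142251 2.1787122296234203
side y centres [3.7 2.1 2.3 2.1 1.6 1.8 2.1]
side y centres [ 2.7  1.3  1.1  1.3 -0.3 -0.5 -1.  -0.4 -1.5]
gutter x start -208.1067355253959 end 260.68557272483537
base x [-214.85900251  156.35111245]
base y [-66.50716709  51.07581651]
ramp 0.31559997525579486 [ 0.32651325 67.99496827] level lips 59.60220384755161 hinge x -20.675351363548344 -24.956329668852792
stop x,y,z [[118.2, -17.3, 119.5], [122.4, -1.1, 127.3], [126.9, 17.7, 135.0]] 49
ball depth [-67.4  -0.3  77.4] [23.3 22.2 16.7] 48 [324.45833333 200.22916667]
ball on plane -62.71273218954793 2.6965777882504662
ball tri -62.09031023346936 2.652905682362191 [522.1314494   13.56258221  72.48593549]
1 [-0.99506798  0.93429659  1.36115845  1.94422525 -1.01150385  1.18892424
 -2.51263149]
1 [-0.8987372   0.91645745  1.09629847  2.0003614  -1.05266789  0.9482984
 -2.5138293 ]
1 [-0.3619595   0.62893032  0.79270038  1.98730212 -0.63183338  0.78867963
 -2.48016049]
-1 [ 0.22879011  0.48656616 -0.58815804  1.88620046  0.34599234  0.87104062
 -0.67199979]
-1 [ 0.14910206  0.60120702 -0.48856163  1.94870374  0.42785253  0.69430517
 -0.74109444]
-1 [ 0.52297311  0.51073523 -0.44139009  1.94315275  0.31004076  0.75383932
 -0.23745549]
```

The numbers agree with the sheet: ramp angle about 0.315, base centre, stop and hinge within a few mm, and the ball at tester x of about -38, height 72. Next I close the fingers and set them down behind the ball.

```bash
cat >> h.py <<'E'
ang=-1.719; X=np.array([np.cos(ang),np.sin(ang)]);Y=np.array([-X[1],X[0]])
C0=np.array([510.84,-47.55]); X0=np.array([np.cos(-1.7108),np.sin(-1.7108)])
C=C0-24*X0+1.3*Y; A=0.3145
def T(x,y,z): return np.r_[C+X*x+Y*y,z]
_x=np.r_[-X,0]; _z=np.array([0,0,-1.]); M=np.c_[_x,np.cross(_z,_x),_z]
def st(s): 
    r=read_state(); e=r['eef_pos']; q=np.array(e[:2])-C; print(s,'t',round(r['time'],2),'tester xyz',np.round([q@X,q@Y,e[2]],1),'F',np.round(r['ft_force'],2),'gap',round(r['finger_gap'],1))
E
python3 - <<'E'
from h import *
clamp(); st('closed')
movep(list(T(-84,0,195)),M); st('above')
print(movel(list(T(-84,0,66.5)),max_speed=120,guard=6)); st('down')
for n,(u0,u1,v0,v1) in dict(top=(250,430,150,250),side=(270,390,130,240)).items():
    c=grab(n); s=4; cv2.imwrite('pics/%s2.png'%n,np.clip(cv2.resize(c['image'][v0:v1,u0:u1].astype(float),None,fx=s,fy=s,interpolation=cv2.INTER_CUBIC)*1.8,0,255).astype(np.uint8))
E
```

```text
closed t 0.87 tester xyz [ 600.  -212.1  201.3] F [-0.04 -0.56 -0.37] gap 0.1
above t 3.4 tester xyz [-83.1   0.3 194.9] F [-0.64 -0.63 -0.15] gap 0.2
False
down t 4.62 tester xyz [-84.2   0.4  67.1] F [ 0.02  0.37 -0.27] gap -0.2
```

View pics/side2.png

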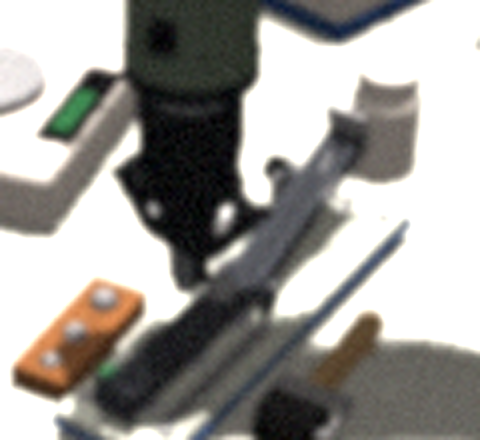

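The side crop shows the closed fingertips over the gutter at (187, 285). The ball, expected at (222, 278), is in the arm's shadow, so I'll check it by depth and then push.

```bash
python3 - <<'E'
from h import *
def ball(n,lo=-110,hi=15):
    c=load(n); uv,P,col=cloud(c); q=P[:,:2]-C; t=np.c_[q@X,q@Y,P[:,2]]
    k=(t[:,0]>lo)&(t[:,0]<hi)&(abs(t[:,1])<13)&(t[:,2]>68+np.maximum(0,t[:,0]+5)*.33)&(t[:,2]<90)
    print(n,k.sum()); 
    for a in range(lo,hi,8):
        s=k&(t[:,0]>=a)&(t[:,0]<a+8); 
        if s.any(): print(a,s.sum(),t[s,2].max().round(1),end=' | ')
    print()
ball('side'); ball('top')
E
```

```text
side 48
-54 18 82.8 | -46 19 83.4 | -38 10 83.5 | -30 1 75.3 | 
top 0
```

```bash
cat >> h.py <<'E'
def ramp(s,lift=-5): return T(s*np.cos(A)-14.7*np.sin(A)-23.7,0,56.3+s*np.sin(A)+14.7*np.cos(A)+lift)
E
python3 - <<'E'
from h import *
print(movel(list(T(-26,0,66.5)),max_speed=40,guard=15)); st('kink')
print(movel(list(ramp(90)),max_speed=35,guard=15)); st('s90')
print(movel(list(ramp(135)),max_speed=25,guard=15)); st('s135')
for n,(u0,u1,v0,v1) in dict(side=(290,410,110,210)).items():
    c=grab(n); s=5; cv2.imwrite('pics/%s3.png'%n,np.clip(cv2.resize(c['image'][v0:v1,u0:u1].astype(float),None,fx=s,fy=s,interpolation=cv2.INTER_CUBIC)*2.2,0,255).astype(np.uint8))
grab('top')
c=load('side'); print((project(c,[T(s*np.cos(A)-4.5,0,70.3+s*np.sin(A)) for s in (135,150)])-[290,110])*5)
E
```

```text
False
kink t 6.33 tester xyz [-26.2   0.   66.5] F [ 0.16  0.27 -1.12] gap -0.2
False
s90 t 8.97 tester xyz [57.2 -0.  93.1] F [0.32 0.52 0.3 ] gap 0.4
False
s135 t 10.93 tester xyz [100.  -0. 107.] F [0.09 0.11 1.36] gap -0.0
[[309.82570027 281.52349371]
 [321.0853046  266.05396407]]
```

View pics/side3.png

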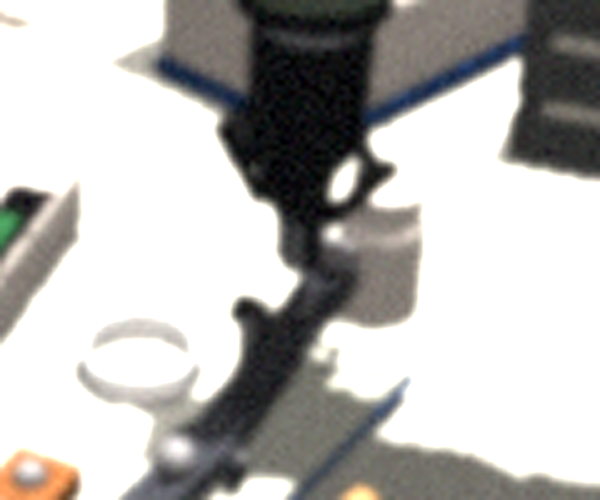

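The ball is at (180, 447), i.e. pixel (326, 199.4). It was either never pushed or it slipped off. I'll check where the fingertip really is relative to the model.

```bash
python3 - <<'E'
from h import *
c=load('side'); e=np.array(read_state()['eef_pos'])
print('tip proj crop',(project(c,[e,e+[0,0,40]])-[290,110])*5)
for n in('side','top'):
    c=load(n); uv,P,col=cloud(c); q=P[:,:2]-C; t=np.c_[q@X,q@Y,P[:,2]]
    k=(t[:,0]>-175)&(t[:,0]<0)&(abs(t[:,1])<13)&(t[:,2]>69)&(t[:,2]<92)
    print(n,k.sum(),t[k].mean(0).round(1) if k.any() else '',uv[k].mean(0))
    f=(t[:,2]>100)&(t[:,2]<135)&(abs(t[:,0]-100)<30)&(abs(t[:,1])<40)
    for z in range(100,150,5):
        s=f&(t[:,2]>=z)&(t[:,2]<z+5)
        if s.any(): print(z,s.sum(),np.percentile(t[s,:2],[5,50,95],axis=0).round(0).tolist())
c=load('top'); s=5;u0,u1,v0,v1=300,420,150,250; print('top tip',(project(c,[e,e+[0,0,40]])-[u0,v0])*s)
cv2.imwrite('pics/top3.png',np.clip(cv2.resize(c['image'][v0:v1,u0:u1].astype(float),None,fx=s,fy=s,interpolation=cv2.INTER_CUBIC)*2.2,0,255).astype(np.uint8))
E
```

```text
tip proj crop [[291.00575511 304.26788572]
 [294.40457738 252.77751701]]
side 50 [-49.3  -2.4  77.7] [323.48 201.2 ]
100 17 [[104.0, -15.0], [120.0, -4.0], [126.0, 12.0]]
105 3 [[120.0, -16.0], [128.0, -4.0], [128.0, 12.0]]
top 55 [-40.4  -1.   78.9] [328.83636364 200.45454545]
top tip [[392.13533789 262.95607871]
 [402.25567369 247.53922786]]
```

View pics/top3.png

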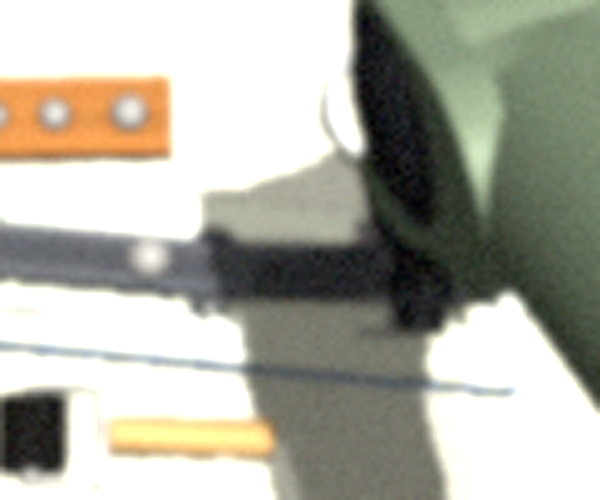

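```bash
python3 - <<'E'
from h import *
st('now')
for n in('side','top'):
    c=load(n); uv,P,col=cloud(c); q=P[:,:2]-C; t=np.c_[q@X,q@Y,P[:,2]]
    f=(abs(t[:,0]-100)<70)&(abs(t[:,1])<80)
    for z in range(90,290,10):
        s=f&(t[:,2]>=z)&(t[:,2]<z+10)
        if s.any(): print(n,z,s.sum(),np.percentile(t[s,:2],[3,50,97],axis=0).round(0).tolist(),np.median(uv[s],0))
c=load('side');print(c['range_z'][155:176:2,343:358:2].round(0).astype(int))
E
```

```text
now t 11.03 tester xyz [100.1  -0.  107. ] F [0.5  0.09 0.42] gap 0.1
side 90 123 [[86.0, -18.0], [106.0, 2.0], [144.0, 46.0]] [349. 172.]
side 100 70 [[109.0, -17.0], [137.0, 0.0], [153.0, 14.0]] [354.  166.5]
side 110 20 [[147.0, -17.0], [149.0, -6.0], [155.0, 10.0]] [357.5 163. ]
side 120 17 [[143.0, -18.0], [147.0, -8.0], [154.0, 4.0]] [358. 161.]
side 130 16 [[90.0, -16.0], [145.0, -6.0], [148.0, 6.0]] [356.5 159. ]
side 140 18 [[86.0, -14.0], [92.0, -5.0], [106.0, 8.0]] [348.5 162. ]
side 150 20 [[86.0, -13.0], [90.0, -4.0], [101.0, 9.0]] [348.5 160. ]
side 160 26 [[88.0, -14.0], [92.0, -6.0], [103.0, 11.0]] [349.  157.5]
side 170 23 [[84.0, -16.0], [89.0, -1.0], [94.0, 16.0]] [348. 155.]
side 180 53 [[85.0, -30.0], [89.0, -0.0], [108.0, 29.0]] [348. 152.]
side 190 60 [[84.0, -38.0], [89.0, 4.0], [107.0, 40.0]] [346.5 148.5]
side 200 69 [[82.0, -47.0], [88.0, 6.0], [105.0, 48.0]] [347. 146.]
side 210 75 [[79.0, -54.0], [88.0, 5.0], [103.0, 55.0]] [347. 144.]
side 220 104 [[81.0, -61.0], [89.0, -10.0], [108.0, 58.0]] [350. 142.]
side 230 96 [[77.0, -56.0], [89.0, -16.0], [104.0,
[... 1339 characters left out ...]
]] [384.5 204. ]
top 260 12 [[71.0, -37.0], [94.0, -36.0], [106.0, -20.0]] [384. 203.]
top 270 17 [[66.0, -36.0], [80.0, -30.0], [99.0, -14.0]] [379. 199.]
top 280 12 [[70.0, -38.0], [83.0, -33.0], [98.0, -20.0]] [381.  199.5]
[[1653 1339 1322 1313 1318 1314 1304 1656]
 [1646 1339 1331 1326 1327 1337 1389 1646]
 [1630 1339 1334 1330 1324 1342 1392 1388]
 [1615 1352 1338 1337 1341 1345 1401 1387]
 [1609 1610 1341 1343 1340 1409 1406 1400]
 [1591 1596 1599 1345 1404 1407 1405 1402]
 [1583 1587 1586 1406 1404 1402 1405 1392]
 [1418 1570 1387 1395 1393 1399 1392 1386]
 [1409 1392 1389 1394 1389 1387 1385 1396]
 [1381 1384 1383 1386 1375 1379 1391 1549]
 [1386 1387 1384 1379 1381 1374 1545 1543]]
```

Depth in both views puts the true fingertip at z≈137 while the state says 107. The real tip therefore sits about 30 mm above the reported TCP, and the fingers passed over the ball without touching it. I'll go back behind the ball, measure this offset there and correct for it.

```bash
cat >> h.py <<'E'
def tip():
    e=np.array(read_state()['eef_pos']); q=e[:2]-C; ex=q@X; out=[]
    for n in('side','top'):
        c=grab(n); uv,P,col=cloud(c); q=P[:,:2]-C; t=np.c_[q@X,q@Y,P[:,2]]
        f=(abs(t[:,0]-ex)<17)&(abs(t[:,1])<22)&(t[:,2]>e[2]-12)&(t[:,2]<e[2]+75)
        h=np.sort(t[f,2]); print(n,f.sum(),'low z',h[:8].round(1),'x',np.percentile(t[f,0],[5,95]).round(1)-ex,'y',np.percentile(t[f,1],[5,95]).round(1))
    print('cmd z',e[2])
E
python3 - <<'E'
from h import *
movel(list(T(85,0,130)),max_speed=100)
movel(list(T(-84,0,100)),max_speed=150); tip()
print(movel(list(T(-84,0,60)),max_speed=80,guard=6)); tip(); st('')
E
```

```text
side 102 low z [132.6 132.6 134.9 135.  135.8 136.9 137.2 137.7] x [-12.34154791   1.55845209] y [-13.   12.8]Traceback (most recent call last):
  File "<stdin>", line 3, in <module>
  File "h.py", line 33, in tip
    h=np.sort(t[f,2]); print(n,f.sum(),'low z',h[:8].round(1),'x',np.percentile(t[f,0],[5,95]).round(1)-ex,'y',np.percentile(t[f,1],[5,95]).round(1))
                                                                  ~~~~~~~~~~~~~^^^^^^^^^^^^^^^
    return _quantile_unchecked(
        a, q, axis, out, overwrite_input, method, keepdims, weights)
    return _ureduce(a,
                    func=_quantile_ureduce_func,
    ...<5 lines>...
                    overwrite_input=overwrite_input,
                    method=method)
    r = func(a, **kwargs)
    result = _quantile(arr,
                       quantiles=q,
    ...<2 lines>...
                       out=out,
                       weights=wgt)
    slices_having_nans = np.isnan(arr[-1, ...])
                                  ~~~^^^^^^^^^
IndexError: index -1 is out of bounds for axis 0 with size 0
```

```bash
python3 - <<'E'
import re;s=open('h.py').read();s=s.replace("        h=np.sort","        if not f.any(): continue\n        h=np.sort");open('h.py','w').write(s)
from h import *
print(movel(list(T(-84,0,50)),max_speed=80,guard=6)); tip()
print(movel(list(T(-84,0,35)),max_speed=30,guard=6)); tip(); st('')
E
```

```text
False
side 193 low z [39.6 39.9 44.9 45.3 46.5 47.6 48.8 49.6] x [-13.33333395  13.96666605] y [-15.6  14.2]
top 7 low z [53.1 56.3 57.6 58.  58.7 59.7 62.4] x [-16.73333395  15.76666605] y [-16.1  -7.4]
cmd z 50.11840723241906
False
side 201 low z [26.1 27.5 28.5 28.7 29.2 29.6 29.8 30. ] x [-14.24727494  11.75272506] y [-18.1  12.8]
top 14 low z [25.3 26.8 27.5 27.7 27.9 28.8 29.4 30. ] x [-16.84727494  16.55272506] y [-19.6  -8.6]
cmd z 34.95913470164411
 t 14.47 tester xyz [-84.    0.1  35.1] F [-0.12  0.49 -0.11] gap 0.1
```

```bash
python3 - <<'E'
from h import *
print(movel(list(T(-26,0,35)),max_speed=30,guard=10)); st('kink')
print(movel(list(ramp(45,-36)),max_speed=30,guard=10)); st('s45')
c=grab('top'); grab('side')
u0,u1,v0,v1=300,420,150,250;s=5
a=[]
for n,(u0,u1,v0,v1) in dict(top=(310,410,160,240),side=(290,390,130,210)).items():
    c=load(n); a.append(np.clip(cv2.resize(c['image'][v0:v1,u0:u1].astype(float),(400,320),interpolation=cv2.INTER_CUBIC)*2.2,0,255).astype(np.uint8))
cv2.imwrite('pics/both4.png',np.hstack(a))
for n in('side','top'):
    c=load(n); uv,P,col=cloud(c); q=P[:,:2]-C; t=np.c_[q@X,q@Y,P[:,2]]
    k=(t[:,0]>-175)&(t[:,0]<90)&(abs(t[:,1])<13)&(t[:,2]>68+np.maximum(0,t[:,0]+5)*.33)&(t[:,2]<110)
    for z in range(-175,90,10):
        s=k&(t[:,0]>=z)&(t[:,0]<z+10)
        if s.any(): print(n,z,s.sum(),t[s,2].min().round(),t[s,2].max().round())
E
```

```text
False
kink t 16.55 tester xyz [-26.1   0.   35. ] F [ 0.25 -0.37  0.47] gap 0.1
False
s45 t 18.12 tester xyz [14.4 -0.  48.1] F [ 0.54 -1.26 -0.34] gap -0.0
side -5 18 85.0 109.0
side 5 31 79.0 109.0
side 15 5 94.0 105.0
side 25 5 81.0 91.0
side 35 7 84.0 93.0
side 45 2 88.0 90.0
```

View pics/both4.png

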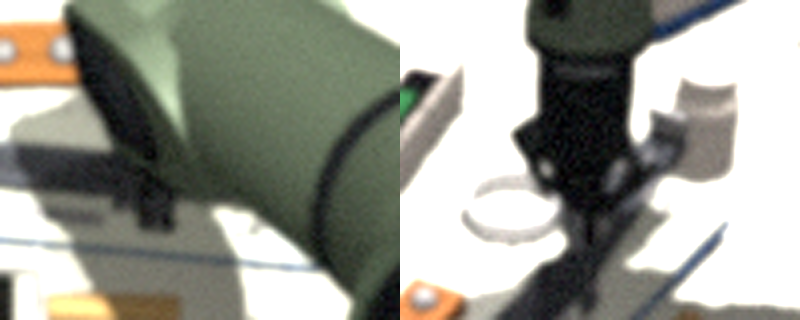

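The level part is empty in both views, and depth shows the ball ahead of the fingers at tester x of about 38. The push is working, so I carry on to the stop.

```bash
python3 - <<'E'
from h import *
print(movel(list(ramp(136,-36)),max_speed=30,guard=10)); st('s136')
print(movel(list(ramp(162,-36)),max_speed=12,guard=5)); st('stop')
wait(0.3); st('held')
E
```

```text
False
s136 t 21.41 tester xyz [101.1   0.   76.3] F [0.32 0.32 0.35] gap 0.4
True
stop t 22.61 tester xyz [ 1.133e+02 -1.000e-01  8.040e+01] F [0.43 2.14 0.09] gap 0.5
held t 22.91 tester xyz [113.3  -0.2  80.2] F [1.69 3.63 0.3 ] gap 0.2
```

It stopped within 1 mm of the expected seat, with a solid reaction along the ramp. I'll back off slowly and look.

```bash
python3 - <<'E'
from h import *
movel(list(ramp(138,-36)),max_speed=20); st('back'); 
movel(list(ramp(105,-30)),max_speed=50)
movel(list(ramp(80,90)),max_speed=120)
movel(list(T(-100,0,190)),max_speed=200); st('away')
a=[]
for n,(u0,u1,v0,v1) in dict(top=(320,420,165,245),side=(300,380,140,204)).items():
    c=grab(n); a.append(np.clip(cv2.resize(c['image'][v0:v1,u0:u1].astype(float),(400,320),interpolation=cv2.INTER_CUBIC)*2,0,255).astype(np.uint8))
cv2.imwrite('pics/both5.png',np.hstack(a))
for n in('side','top'):
    c=load(n); uv,P,col=cloud(c); q=P[:,:2]-C; t=np.c_[q@X,q@Y,P[:,2]]
    up=(t[:,0]+4.5)*np.sin(A)+(t[:,2]-70.3)*np.cos(A); al=(t[:,0]+4.5)*np.cos(A)+(t[:,2]-70.3)*np.sin(A)
    k=(abs(t[:,1])<13)&(up*0+(t[:,2]-70.3)*np.cos(A)-(t[:,0]+4.5)*np.sin(A)>-1)&(al>10)&(al<158)&(t[:,2]<135)
    print(n,k.sum(),'along',np.percentile(al[k],[5,50,95]).round(1),'uv',uv[k].mean(0), 'expected seat-4 px',project(c,[T(146*np.cos(A)-4.5,0,72+146*np.sin(A))]))
    k=(t[:,0]>-175)&(t[:,0]<0)&(abs(t[:,1])<13)&(t[:,2]>70)&(t[:,2]<92); print('level pts',k.sum())
E
```

```text
back t 23.61 tester xyz [103.   -0.   76.9] F [-0.2   0.08  0.84] gap 0.4
away t 26.39 tester xyz [-98.7   0.  189.6] F [-0.73 -0.38 -0.35] gap 0.1
side 36 along [131.6 139.2 149.5] uv [352.97222222 164.05555556] expected seat-4 px [[353.65078161 163.60310003]]
level pts 0Traceback (most recent call last):
  File "<stdin>", line 14, in <module>
    return _quantile_unchecked(
        a, q, axis, out, overwrite_input, method, keepdims, weights)
    return _ureduce(a,
                    func=_quantile_ureduce_func,
    ...<5 lines>...
                    overwrite_input=overwrite_input,
                    method=method)
    r = func(a, **kwargs)
    result = _quantile(arr,
                       quantiles=q,
    ...<2 lines>...
                       out=out,
                       weights=wgt)
    slices_having_nans = np.isnan(arr[-1, ...])
                                  ~~~^^^^^^^^^
IndexError: index -1 is out of bounds for axis 0 with size 0
```

View pics/both5.png

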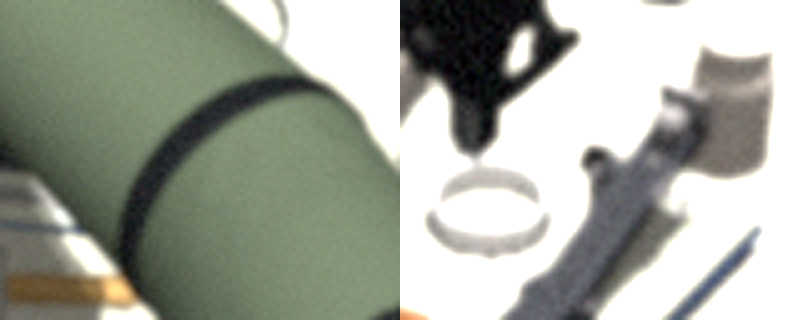

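The side view (right half) shows the ball at rest at crop (675, 118), against the stop. Pixel (353, 164) matches the parked position, and the ball hasn't rolled back nearly 3 s after release, so I'm handing in.

```bash
python3 -c "
from h import *
print(finish_job()); st('end')"
```

```text
the job is handed in; nothing more can be done
None
the job is handed in; nothing more can be done
```

The job is handed in: the last picture shows the ball parked between catch and stop with the hand clear, after a first pass that went over the ball because the real fingertips sit about 32 mm above the reported TCP; the judge's result was not shown.

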